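# Find the high spot of a collar with the dial indicator

### The job

Check the runout of the shaft in the V-blocks: press the dial indicator down by its blue knob, all the way to its stop, so that the plunger bears on the aluminium collar. Only then turn the shaft by the orange crank pin until the red high-spot mark on the collar is right under the plunger (crank straight up), let go and leave it so.

Things in the scene. Friction and masses are not known exactly. Their poses are not given: they have to be found in the camera images.
- test_stand: Fixed runout stand: green base plate 170x116x12 mm, two steel V-blocks (up to z 98 mm, y +-56 mm), column behind (235 mm high). Origin: on the bench, below the plunger and the shaft's middle. Axes: z up, y along the shaft, x level from dial to column. The shaft's axis runs along y at z = 75 mm; aluminium collar (48 mm across, 24 wide, 4 mm off centre) at y = 0, crank at the +y end.
- press_knob (a point): Centre of the top of the round blue knob (32 mm across) above the dial (56 mm across), straight over the plunger. Dial and knob slide straight down from the start (knob top 235 mm above the bench) by 30 mm to the stop (205 mm); pushing takes 4 to 8 N and it stays where left. Press from above; nothing on the stand is higher than the raised knob.
- crank_pin (a point): Grip point of the orange crank pin: 12 mm thick, parallel to the shaft, free from y = 85 to 145 mm of the stand, this point at y = 116, 45 mm from the shaft's axis, about which it circles. The collar's red mark is on the pin's side: under the plunger when the pin is straight above the axis. Starts 57 to 97 degrees from up, leaning to the stand's -x. Turning takes 3 N; it stays where left.
- plunger (a joint): Indicator reading: how far the sprung plunger is pushed in, in m: 0 hanging free; with the dial down at its stop about 0.004 to 0.007 at the start and 0.009 with the red high spot under it; at most 0.014. Soft spring, 0.5 to 1.6 N. The red needle on the white dial turns clockwise as it grows.

How it is judged:
By the outcome, as a careful person would: the job done as asked, in the order asked, and still so for the second after the job is handed in, with the robot touching nothing.
It also fails if it takes over 48 s, if anything falls off the work surface, if the arm or the gripper's body presses on something with over 40 N, if the wrist force passes 120 N, or if a joint passes its speed limit or range.

### The arm

A 6-joint arm with a two-finger parallel gripper is mounted at the origin on the work surface; the furniture and walls round the work are solid. World frame = base frame: x ahead of the robot, y to its left, z up, the work surface at z = 0. Lengths are in m, angles in rad, forces in N, time in s.
With the tool pointing down it reaches from about 0.3 to 0.875 m from the base axis. Payload 6.4 kg.
Tool frame: the origin (TCP) lies between the finger pads; the fingertips stand 19 mm ahead of it and the grasp point (between the pads) is the TCP; z points along the fingers, y is the line along which they close (so a half turn about z gives the same grasp; the last joint's range is limited). The gripper opens to 85 mm and grips with 20 to 120 N. Pads are 22 mm wide; open, the fingers measure 114 mm over their backs; the gripper's body (76 mm by 85 mm) begins 54 mm behind the grasp point. The pads swing forward as they close: fully open they stand 13 mm farther back than shut.
Start: joints at [1.055, 0.181, 1.607, -0, 1.354, -0.206], TCP at [0.175, 0.548, 0.216] pointing down, gripper open.
Joint ranges: [-2.99, 2.99], [-0.89, 2.07], [0.3, 2.58], [-1.14, 4.28], [0, 2.63], [-3.12, 3.12]. Speed limits (rad/s): [2.57, 2.57, 3.01, 3.14, 3.14, 3.14].

### API

Orientations are given as a rotation vector (axis times angle).
In Python, from cell import * gives the robot as it stands. The module is installed in compiled form; this text tells all that it offers. Calls block until the motion is done:
- move_ptp(position, orientation): joint-space move of the TCP to a pose.
- move_linear(position, attitude=None, feed=0.15, until_force=None): straight line of the TCP; attitude=None keeps the orientation; feed is the mean speed in m/s. With until_force (N) it stops when the force on the tool has changed by that much, and returns True; else False.
- set_joints(angles): joint-space move.
- set_gripper(opening, force=None): finger opening in m; force is the grip in N (None keeps the last); returns when the fingers have stopped.
- hold(seconds).
- solve_ik(position, orientation): joint angles nearest the present ones, or None.
- sense(): the state.
- read_camera(name): name is "side" or "top"; returns a dict with "frame" (384x512x3 uint8, blue, green, red), "camera_matrix" (3x3 intrinsics, pixels), "dist" ([k1, k2, p1, p2, k3] as OpenCV has them; the pictures are not rectified), "camera_from_world" (4x4, takes a point from world to camera coordinates). Camera axes: x right, y down, z forward; pixel columns grow to the right and rows downward; lengths in m; the calibration is good to about 2 mm. A picture is of the moment at which its call begins. There is no depth.
A pose or a line that the arm cannot do raises IKError and nothing moves.
- finish_job(): hands the job in; it is judged then, once.
The state is a dict: "time": time; "joint_positions": joint angles; "qd": joint speeds; "tau": joint torques, N m; "ee_pos": TCP position; "ee_rot": TCP orientation; "contact_force": force on the tool from outside, world axes, zero at the start; "torque": the same for the moment, N m; "width": finger opening in m; "grasp_force": force on a finger pad.
Only numpy, scipy, OpenCV 4.12 (cv2) and the standard library are available. Lean on these libraries where they do the work, as an engineer would, in place of code of your own. Each camera call takes 0.05 s, during which the arm holds its last target. There are 200 camera calls.

## Working session

There is one attempt and no reset: what is moved stays moved. The work goes in short steps, each a Python script; the robot and the scene stay as the last script left them, time stands still between calls to the robot, and variables do not carry over. Pictures are saved under pics/ and viewed, at most 10 in all, crops included, and the job is handed in when it is done.

```bash
mkdir -p pics
python3 - <<'E'
from cell import *
import cv2,numpy as np
for n in("side","top"):
    c=read_camera(n); cv2.imwrite(f"pics/{n}0.png",c["frame"]); np.savez(n+"0.npz",**c)
    T=np.linalg.inv(c["camera_from_world"]); print(n,T[:3,3].round(3),T[:3,2].round(2),c["camera_matrix"][0,0])
s=sense();print(s["time"],s["ee_pos"],s["ee_rot"])
E
```

```text
side [ 0.291 -0.377  0.543] [ 0.27  0.85 -0.45] 417.44500814157755
top [0.377 0.357 1.011] [ 0.18 -0.05 -0.98] 438.8937012387817
0.1 [0.17502051 0.5471702  0.21566429] [-4.84552377e-01 -3.10343771e+00  2.37461771e-03]
```

View pics/side0.png

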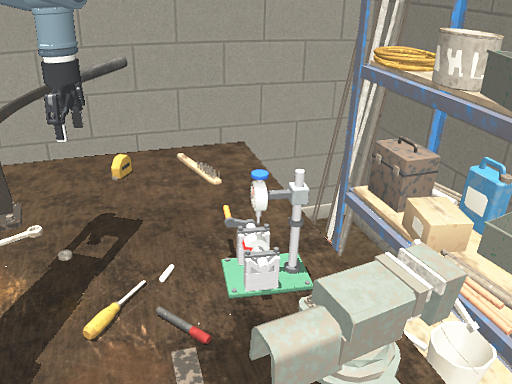

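View pics/top0.png

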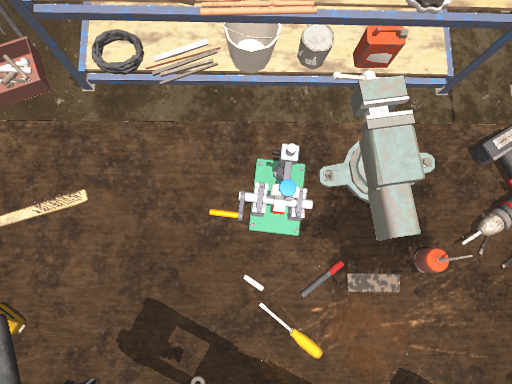

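The side view shows the stand at about (265,240), with the knob at (260,175) and the pin at (227,212). In the top view the knob is at (288,188), the pin runs from (210,212) to (237,215), and the column is at (290,150), towards +x.

```bash
cat > h.py <<'E'
import cv2,numpy as np
def ray(c,uv):
    p=cv2.undistortPoints(np.array([[uv]],float),np.array(c["camera_matrix"]),np.array(c["dist"]))[0,0]
    T=np.linalg.inv(c["camera_from_world"]); d=T[:3,:3]@[p[0],p[1],1]; return T[:3,3],d/np.linalg.norm(d)
def onz(c,uv,z):
    o,d=ray(c,uv); return o+d*(z-o[2])/d[2]
def cross(r1,r2):
    A=np.c_[r1[1],-r2[1]]; t=np.linalg.lstsq(A,r2[0]-r1[0],rcond=None)[0]
    a,b=r1[0]+t[0]*r1[1],r2[0]+t[1]*r2[1]; return (a+b)/2,np.linalg.norm(a-b)
def blob(c,lo,hi,roi):
    """largest blob of HSV colour inside roi x0,y0,x1,y1 -> contour (full image pixels)"""
    x0,y0,x1,y1=roi; m=cv2.inRange(cv2.cvtColor(np.array(c["frame"])[y0:y1,x0:x1],cv2.COLOR_BGR2HSV),lo,hi)
    k=cv2.findContours(m,cv2.RETR_EXTERNAL,cv2.CHAIN_APPROX_NONE,offset=(x0,y0))[0]
    return max(k,key=cv2.contourArea)
def cen(k): m=cv2.moments(k); return np.array([m["m10"],m["m01"]])/m["m00"]
BLUE=((100,120,80),(115,255,255)); ORG=((10,150,120),(28,255,255)); GRN=((65,90,50),(90,255,255))
E
python3 - <<'E'
from h import *
S,T=(dict(np.load(n+"0.npz")) for n in("side","top"))
kt=blob(T,*BLUE,(265,165,315,210)); ks=blob(S,*BLUE,(240,160,280,190))
print("knob",cv2.boundingRect(kt),cv2.boundingRect(ks),onz(T,cen(kt),.233),cross(ray(T,cen(kt)),ray(S,cen(ks))))
pt=blob(T,*ORG,(200,200,245,225)); ps=blob(S,*ORG,(215,200,240,225))
print("pin",cv2.minAreaRect(pt),cv2.minAreaRect(ps),cross(ray(T,cen(pt)),ray(S,cen(ps))))
x0,y0,x1,y1=(240,145,320,245)
m=cv2.inRange(cv2.cvtColor(T["frame"][y0:y1,x0:x1],cv2.COLOR_BGR2HSV),*GRN)
p=cv2.findNonZero(m).reshape(-1,2)+[x0,y0]
w=np.array([onz(T,q,.012)[:2]*1000 for q in p.astype(float)],np.float32)
r=cv2.minAreaRect(w);print("base mm",r)
for n,c,b in(("s",S,(200,150,330,310)),("t",T,(195,130,325,250))):
    cv2.imwrite(f"pics/crop_{n}.png",cv2.resize(c["frame"][b[1]:b[3],b[0]:b[2]],None,fx=3.5,fy=3.5,interpolation=cv2.INTER_CUBIC))
im=[cv2.imread(f"pics/crop_{n}.png") for n in "st"]
h=max(i.shape[0] for i in im); im=[cv2.copyMakeBorder(i,0,h-i.shape[0],0,0,0)[:, :400] if 0 else cv2.resize(cv2.copyMakeBorder(i,0,h-i.shape[0],0,0,0),None,fx=.85,fy=.85) for i in im]
cv2.imwrite("pics/crops.png",np.hstack(im)); print(np.hstack(im).shape)
E
```

```text
knob (290, 179, 6, 7) (251, 169, 18, 11) [0.53085639 0.25897157 0.233     ] (array([0.52291942, 0.26107581, 0.23382295]), np.float64(0.015672274789038806))
pin ((223.06141662597656, 212.9778289794922), (28.6261043548584, 6.6015305519104), 6.709836959838867) ((223.8823699951172, 211.5294189453125), (11.156637191772461, 0.9701424241065979), 75.96376037597656) (array([0.48300446, 0.3851746 , 0.09672023]), np.float64(0.007198725997477033))
base mm ((535.3444213867188, 262.8844299316406), (114.75956726074219, 168.68601989746094), 83.16313171386719)
(476, 774, 3)
```

View pics/crops.png

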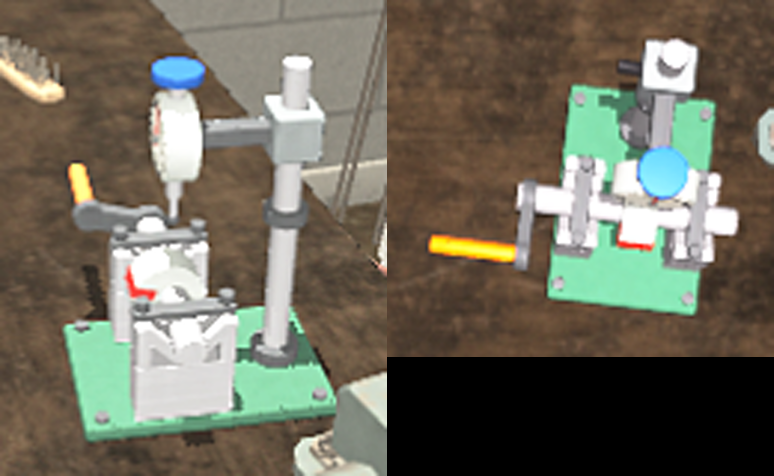

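The crops show the raised knob, a pin lying to the stand's -x side slightly above the axis, and the red mark on that same side. The masks were too narrow, so I'll widen them.

```bash
sed -i 's/^BLUE.*/BLUE=((92,110,80),(120,255,255)); ORG=((8,110,80),(30,255,255)); GRN=((65,90,50),(90,255,255))/' h.py
python3 - <<'E'
from h import *
S,T=(dict(np.load(n+"0.npz")) for n in("side","top"))
kt=blob(T,*BLUE,(265,165,315,210)); ks=blob(S,*BLUE,(240,160,280,190))
K,e=cross(ray(T,cen(kt)),ray(S,cen(ks)))
print("knob",cv2.boundingRect(kt),cv2.boundingRect(ks),onz(T,cen(kt),.232),K,e)
pt=blob(T,*ORG,(200,200,245,225)); ps=blob(S,*ORG,(218,200,236,225))
P,e=cross(ray(T,cen(pt)),ray(S,cen(ps)))
print("pin",cv2.minAreaRect(pt),cv2.minAreaRect(ps),P,e)
a=np.radians(-6.84); ex=np.array([np.cos(a),np.sin(a)]); ey=np.array([-ex[1],ex[0]])
k=onz(T,cen(kt),.232)[:2]
for q in (np.array([.5353,.2629]),P[:2]): print("rel knob in stand",(q-k)@ex,(q-k)@ey)
x=(P[:2]-k)@ex; print("angle from up",np.degrees(np.arctan2(-x,P[2]-.075)),np.hypot(x,P[2]-.075))
E
```

```text
knob (279, 179, 17, 18) (251, 169, 18, 11) [0.51687111 0.26480594 0.232     ] [0.51663823 0.26481364 0.23124728] 0.0007458588010583102
pin ((223.5, 208.5), (17.0, 29.0), 90.0) ((226.4117889404297, 210.64707946777344), (12.611851692199707, 6.790997505187988), 75.96376037597656) [0.48732271 0.38095682 0.09607617] 0.005041739384164513
rel knob in stand 0.018524713740618277 0.00030245669485206363
rel knob in stand -0.04317133349027812 0.11180506399325678
angle from up 63.97845439373866 0.04804132396542548
```

```bash
cat >> h.py <<'E'
from scipy.spatial.transform import Rotation as R
O=np.array([.5169,.2648,0]); yaw=np.radians(-6.84)
Rz=R.from_euler("z",yaw).as_matrix()
def W(p): return O+Rz@np.array(p,float)
def down(ydir):
    """tool pointing down, fingers closing along ydir (stand axes)"""
    y=Rz@np.array(ydir,float); z=np.array([0,0,-1.]); return R.from_matrix(np.c_[np.cross(y,z),y,z]).as_rotvec()
def best(cell,pos,ydir):
    q0=np.array(cell.sense()["joint_positions"]); c=[]
    for s in(1,-1):
        o=down(s*np.array(ydir)); q=cell.solve_ik(pos,o)
        if q is not None: c.append((np.abs(np.array(q)-q0).max(),o))
    return min(c,key=lambda t:t[0])
E
python3 - <<'E'
import cell; from cell import *; from h import *
print(best(cell,W([0,0,.27]),[0,1,0]), best(cell,W([-.04,.116,.095]),[1,0,0]))
set_gripper(0)
p=np.array(sense()["ee_pos"]); p[2]=.29; move_linear(p,feed=.2)
d,o=best(cell,W([0,0,.275]),[0,1,0])
move_ptp(W([0,0,.275]),o)
s=sense();print(s["time"],s["ee_pos"],s["contact_force"],s["width"])
c=read_camera("side");cv2.imwrite("pics/s1.png",cv2.resize(c["frame"][60:310,130:380],None,fx=2.2,fy=2.2))
E
```

```text
(np.float64(0.975916679888476), array([0.18741115, 3.13599768, 0.        ])) (np.float64(0.8003607355062035), array([2.35000492, 2.08496553, 0.        ]))
3.0167 [0.51634778 0.26563978 0.27485911] [-0.31290559 -0.23267971 -0.07969537] 0.0001066745700268251
```

View pics/s1.png

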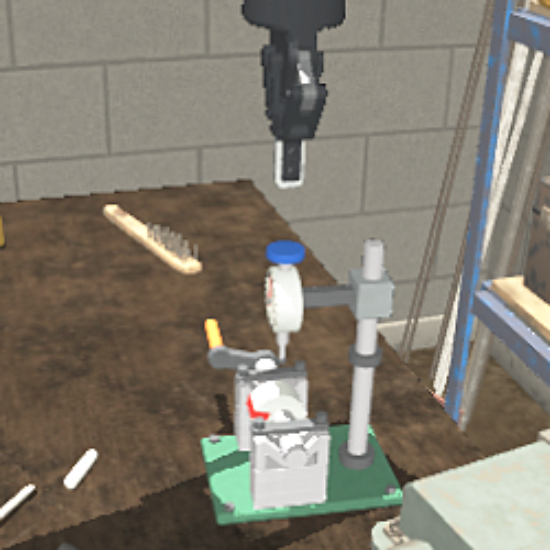

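The tool is over the knob, but the gap from its tip (290,188) to the knob top (286,247) looks larger than I expected. I'll check it by projection.

Run:
```python
from cell import *; from h import *
s=sense(); t=np.array(s["ee_pos"])
for n in("side","top"):
    c=read_camera(n); M=np.array(c["camera_from_world"])
    P=np.array([t,t-[0,0,.019],W([0,0,.235]),W([0,0,0]),W([0,0,.012])])
    uv=cv2.projectPoints(P,cv2.Rodrigues(M[:3,:3])[0],M[:3,3],np.array(c["camera_matrix"]),np.array(c["dist"]))[0].reshape(-1,2)
    print(n,uv.round(1).tolist()); 
    if n=="side": print(((uv-[130,60])*2.2).round())
    if n=="top": cv2.imwrite("pics/t1.png",cv2.resize(c["frame"][100:260,190:400],None,fx=3,fy=3)); print(((uv-[190,100])*3).round())
```

```text
side [[259.9, 151.1], [259.6, 161.1], [259.7, 172.1], [256.1, 276.5], [256.3, 271.8]]
[[286. 200.]
 [285. 222.]
 [285. 247.]
 [278. 476.]
 [278. 466.]]
top [[289.5, 183.3], [288.2, 185.3], [287.4, 187.0], [275.8, 204.9], [276.3, 204.2]]
[[299. 250.]
 [295. 256.]
 [292. 261.]
 [257. 315.]
 [259. 313.]]
```

View pics/t1.png

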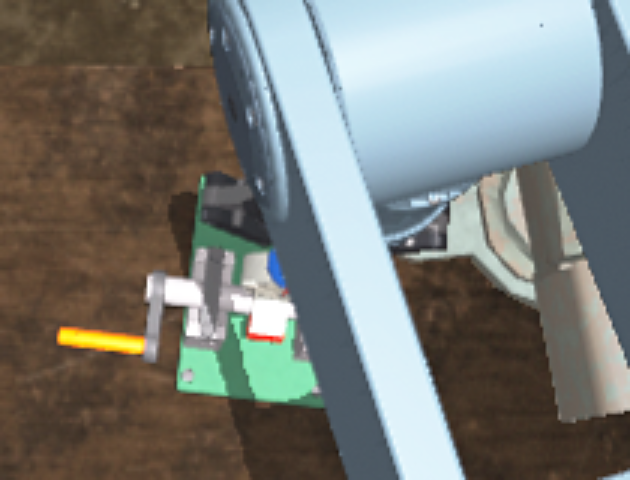

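In the top view the arm hides the tool. In the side view the tip appears about 34 crop pixels higher than projected, so I'll compare it with the start picture and a fresh side image.

Run:
```python
from cell import *; from h import *
s=sense(); t=np.array(s["ee_pos"]); print(s["ee_pos"],s["ee_rot"],s["time"])
def pr(c,P):
    M=np.array(c["camera_from_world"])
    return cv2.projectPoints(np.array(P,float),cv2.Rodrigues(M[:3,:3])[0],M[:3,3],np.array(c["camera_matrix"]),np.array(c["dist"]))[0].reshape(-1,2)
S=dict(np.load("side0.npz")); p0=np.array([.175,.547,.216])
c=read_camera("side"); print(np.abs(np.array(c["camera_from_world"])-S["camera_from_world"]).max())
def mk(c,P,b):
    f=np.array(c["frame"]).copy()[b[1]:b[3],b[0]:b[2]]; f=cv2.resize(f,None,fx=3,fy=3)
    for u in pr(c,P): cv2.circle(f,tuple(int(v) for v in (u-b[:2])*3),3,(0,0,255),-1)
    return f
a=mk(S,[p0,p0-[0,0,.019]],np.array([10,40,140,200])); b=mk(c,[t,t-[0,0,.019],W([0,0,.235])],np.array([195,60,325,220]))
cv2.imwrite("pics/cmp.png",np.hstack([a,b]))
```

```text
[0.51636191 0.26578563 0.27506769] [1.84904211e-01 3.13609403e+00 2.36642123e-04] 3.1667
0.0
```

View pics/cmp.png

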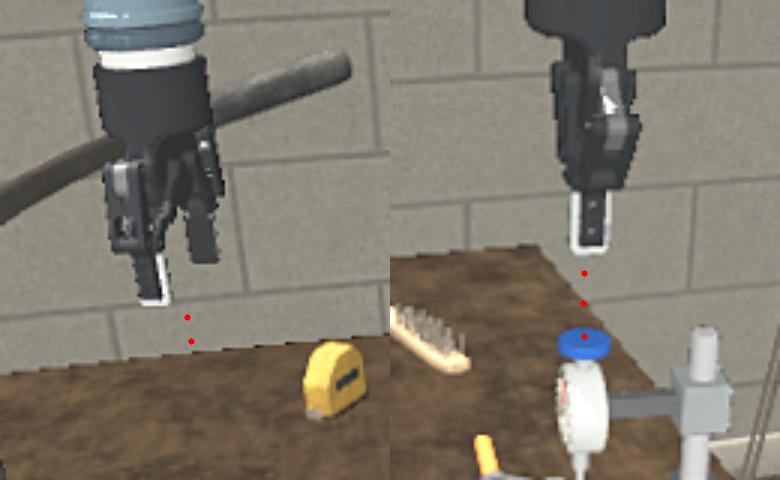

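The start picture shows the same offset: the rendered tip is about 17 px above the projection. I'll descend gently and let contact show where the tip really is.

Run:
```python
from cell import *; from h import *
r=move_linear(W([0,0,.212]),feed=.03,until_force=3)
s=sense(); print(r,s["ee_pos"],s["contact_force"],s["torque"],s["time"])
c=read_camera("side"); cv2.imwrite("pics/s3.png",cv2.resize(np.array(c["frame"])[100:300,180:330],None,fx=3,fy=3))
```

```text
True [0.51675686 0.26478012 0.21832792] [1.28324104 0.42084169 0.99417256] [ 0.09900537 -0.15584795 -0.02466109] 4.875
```

View pics/s3.png

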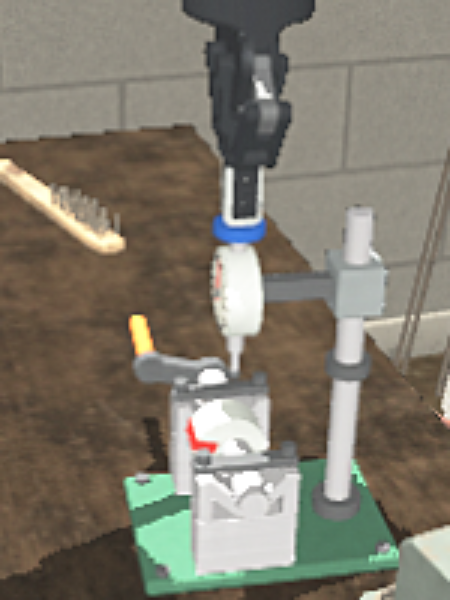

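The tip bottom at (242,222) sits on the knob top, centred. Contact came at a reported z of 0.218 rather than 0.254, so the true grasp point is about 36 mm behind the reported TCP. From here I'll use that correction.

Run:
```python
from cell import *; from h import *
r=move_linear(W([0,0,.180]),feed=.03,until_force=20)
s=sense(); print(r,s["ee_pos"],s["contact_force"],s["time"])
hold(.3); s=sense(); print(s["ee_pos"],s["contact_force"])
move_linear(W([0,0,.30]),feed=.15); s=sense(); print(s["time"],s["contact_force"])
S=read_camera("side"); np.savez("side1.npz",**S)
ks=blob(S,*BLUE,(235,155,290,215)); 
for z in(.203,): 
  M=S["camera_from_world"]; print(cen(ks),cv2.projectPoints(W([0,0,.203]),cv2.Rodrigues(M[:3,:3])[0],M[:3,3],np.array(S["camera_matrix"]),np.array(S["dist"]))[0].ravel())
T=dict(np.load("top0.npz"))
pt=blob(T,(10,150,120),(28,255,255),(200,200,245,225)); ps=blob(S,*ORG,(218,200,236,225))
P,e=cross(ray(T,cen(pt)),ray(S,cen(ps))); q=Rz.T@(P-O); print(cen(pt),cen(ps),q,e,np.degrees(np.arctan2(-q[0],q[2]-.075)))
```

```text
True [0.51677629 0.26480892 0.19023701] [-1.77866973 -0.08999021  4.88854159] 5.825
[0.51676878 0.26482237 0.19025573] [-1.69026866 -0.2153839   5.73009696]
7.0 [-0.59316364 -0.4032744  -0.35619332]
[258.55       189.16428571] [259.20463728 188.09999579]
[222.99254526 213.00532481] [226.46766169 210.86567164] [-0.04459011  0.11544952  0.09380379] 0.0011010138912856467 67.13469169609597
```

Run:
```python
from cell import *; from h import *
S=dict(np.load("side0.npz")); ks=cen(blob(S,*BLUE,(240,160,280,190))); S1=dict(np.load("side1.npz")); k1=cen(blob(S1,*BLUE,(235,155,290,215)))
def zof(c,uv): return cross(ray(c,uv),(W([0,0,0]),np.array([0,0,1.])))[0][2]
print(zof(S,ks),zof(S1,k1))
move_linear(W([0,0,.197]),feed=.2)
r=move_linear(W([0,0,.170]),feed=.02,until_force=32)
s=sense(); print(r,s["ee_pos"],s["contact_force"],s["time"])
move_linear(W([0,0,.27]),feed=.2); print(sense()["time"])
S1=read_camera("side"); k1=cen(blob(S1,*BLUE,(235,155,290,215))); print(k1,zof(S1,k1))
```

```text
0.23112364152507459 0.20078533820309546
True [0.51717308 0.26492101 0.19025217] [-0.9521511   0.00579552  5.09590571] 8.4
8.95
[258.55       189.16428571] 0.20078533820309546
```

The knob dropped 30.3 mm and didn't move when re-pressed with 32 N, so the dial is at its stop. Next is the crank, at about 67°.

Run:
```python
import cell; from cell import *; from h import *
D=.035
def pin(a,dz=0): a=np.radians(a); return W([-.045*np.sin(a),.116,.075+.045*np.cos(a)-D+dz])
p=pin(67); hi=p.copy(); hi[2]=.27
d,o=best(cell,hi,[1,0,0]); print(d)
move_ptp(hi,o); set_gripper(.045)
r=move_linear(p,feed=.12,until_force=12); s=sense(); print(r,s["ee_pos"],p,s["contact_force"],s["time"])
c=read_camera("side"); cv2.imwrite("pics/s4.png",cv2.resize(np.array(c["frame"])[100:300,160:330],None,fx=3,fy=3))
```

```text
1.3639322753449317
False [0.49009299 0.38518902 0.05838145] [0.48958737 0.38490771 0.0575829 ] [-0.02511083 -0.3723653  -0.4145412 ] 12.65
```

View pics/s4.png

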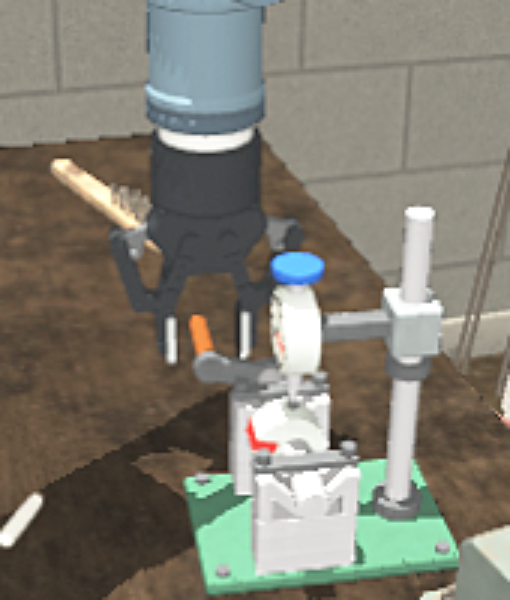

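The orange pin, (192–212, 318–352), lies between the pads at (170,340) and (245,335). I'll grip it and swing the arc.

Run:
```python
from cell import *; from h import *
D=.035
def pin(a): a=np.radians(a); return W([-.045*np.sin(a),.116,.075+.045*np.cos(a)-D])
set_gripper(0,20); s=sense(); print(s["width"],s["grasp_force"],s["contact_force"],s["time"])
for a in list(range(58,0,-9))+[0]:
    move_linear(pin(a),feed=.05); s=sense(); print(a,s["contact_force"].round(1) if hasattr(s["contact_force"],"round") else s["contact_force"],round(s["width"],4))
print(s["time"])
c=read_camera("side"); cv2.imwrite("pics/s5.png",cv2.resize(np.array(c["frame"])[100:300,160:330],None,fx=3,fy=3))
```

```text
0.011265537819791989 22.434774041175842 [-7.51388281  1.83984838  3.70115699] 13.0917
58 [-12.    2.9   3.2] 0.0112
49 [-18.    3.7   6. ] 0.011
40 [-23.8   2.9  11.7] 0.011
31 [-33.6   2.6  21.8] 0.011
22 [-42.9  -1.5  37.8] 0.0109
13 [-10.6  -3.3  22.5] 0.011
4 [-4.7 -1.9 16.3] 0.0111
0 [-4.3 -1.9 14. ] 0.0111
15.3833
```

View pics/s5.png

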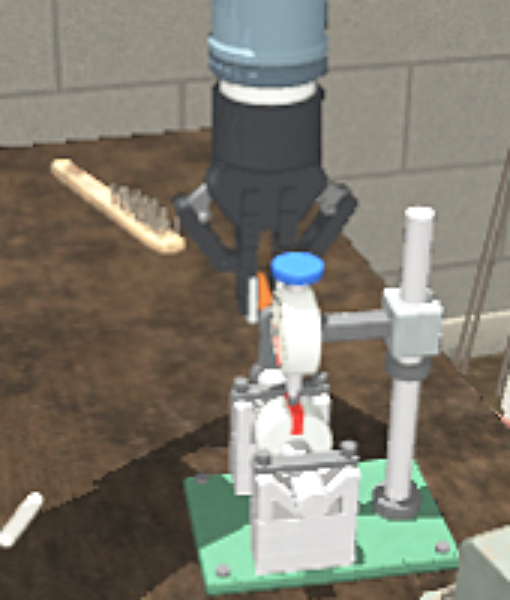

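The red mark is now at the top of the collar at (297,415), under the plunger. I'll release, retreat clear and measure.

Run:
```python
from cell import *; from h import *
set_gripper(.04); p=np.array(sense()["ee_pos"]); print(p); p[2]=.24; move_linear(p,feed=.15)
q0=sense()["joint_positions"]; 
p[:2]=[.25,.50]; move_ptp(p,sense()["ee_rot"]); print(sense()["time"])
S=read_camera("side");T=read_camera("top")
np.savez("side2.npz",**S);np.savez("top2.npz",**T)
pt=blob(T,(10,150,120),(28,255,255),(195,170,265,225)); print(cv2.minAreaRect(pt),cen(pt))
for f in (.120,): 
    q=Rz.T@(onz(T,cen(pt),f)-O); print("pin stand",q,"angle",np.degrees(np.arcsin(-q[0]/.045)))
# shaft / orange direction in stand
w=np.array([(Rz.T@(onz(T,k[0].astype(float),.12)-O))[:2]*1000 for k in pt],np.float32); print(cv2.minAreaRect(w))
ks=cen(blob(S,*BLUE,(235,155,290,215))); print(ks)
a=cv2.resize(S["frame"][180:300,215:315],None,fx=4,fy=4); b=cv2.resize(T["frame"][130:250,195:325],None,fx=3,fy=4)
cv2.imwrite("pics/s6.png",np.hstack([a,b]))
```

```text
[0.53043872 0.37977315 0.08446834]
18.175
((225.4330596923828, 189.5130157470703), (29.532445907592773, 6.682524681091309), 7.431407928466797) [225.49037487 189.5491388 ]
pin stand [0.0016251  0.11526492 0.12      ] angle -2.0695950150489115
((1.697887897491455, 115.39247131347656), (60.67939376831055, 13.934210777282715), 89.31600952148438)
[258.64137931 189.01034483]
```

View pics/s6.png

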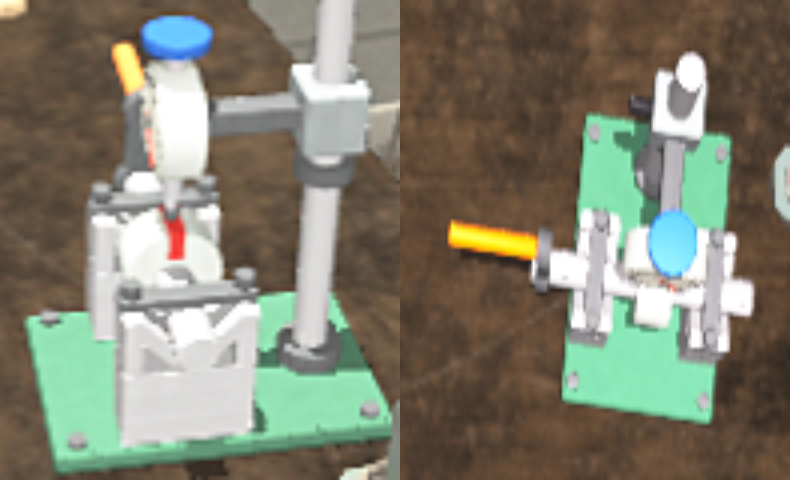

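Run:
```python
from h import *
S=dict(np.load("side2.npz"))
m=blob(S,(0,120,90),(7,255,255),(250,225,268,250)); u=cen(m); print(cv2.boundingRect(m),u)
def pl(uv,n,v):
    o,d=ray(S,uv); o=Rz.T@(o-O); d=Rz.T@d; return o+d*(v-o[n])/d[n]
print("mark",pl(u,2,.102),"knob",pl(cen(blob(S,*BLUE,(235,155,290,215))),2,.202))
ps=blob(S,(10,150,120),(28,255,255),(235,180,256,208)); print(cv2.minAreaRect(ps),pl(cen(ps),2,.12))
```

```text
(256, 234, 5, 11) [258.65306122 239.05442177]
mark [-0.00099875 -0.01495145  0.102     ] knob [-0.00133172 -0.00152638  0.202     ]
((244.08717346191406, 196.6238555908203), (11.398133277893066, 1.1493916511535645), 73.3007583618164) [-0.00501513  0.12671515  0.12      ]
```

The red mark lines up with the knob axis to within 0.3 mm, the pin is upright to about 1–2°, and the robot is clear of everything. I'm handing it in.

```bash
python3 -c "
from cell import *
print(finish_job())"
```

```text
the job is handed in; nothing more can be done
None
```

I pressed the dial to its stop, then turned the crank to within about 2° of straight up, putting the red mark under the plunger; the job was handed in after about 18 s on the robot's clock, with the arm clear, but no verdict was returned.

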